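# Load an angle bracket under the sprung clip of a drilling jig

## Robot

A 7-joint arm with a two-finger parallel gripper is mounted at the origin on the work surface. World frame = base frame: x ahead of the robot, y to its left, z up, the work surface at z = 0. Lengths are in mm, angles in rad, forces in N, time in s.
With the tool pointing down it reaches from about 400 to 875 mm from the base axis. Payload 19.3 kg.
Tool frame: the origin (TCP) lies between the finger pads; the fingertips stand 14 mm ahead of it and the grasp point (between the pads) lies 5 mm behind it; z points along the fingers, y is the direction in which the jaws open and shut (so a half turn about z gives the same grasp; the last joint's range is limited). The gripper opens to 85 mm and grips with 20 to 120 N. Pads are 22 mm wide; open, the fingers measure 114 mm over their backs; the gripper's body (76 mm by 85 mm) begins 54 mm behind the grasp point. The pads swing forward as they close: fully open they stand 13 mm farther back than shut.
Start: joints at [-1.333, 0.521, -0.036, 1.599, 0.021, 1.021, -0.113], TCP at [189.371, 595.612, 245.291] pointing down, gripper open.
Joint ranges: [-2.91, 2.91], [-0.3, 2.13], [-1.5, 1.42], [0.17, 2.43], [-1.26, 4.41], [0.16, 1.93], [-2.52, 2.52]. Speed limits (rad/s): [1.89, 1.89, 2.39, 2.39, 3.01, 3.01, 3.01].

## Interface

Orientations are given as a rotation vector (axis times angle).
In Python, from workcell import env gives the robot as it stands. Calls block until the motion is done:
- env.movep(position, orientation): joint-space move of the TCP to a pose.
- env.servo_line(position, orientation=None, feed=150): straight line of the TCP; orientation=None keeps the orientation; feed is the mean speed in mm/s.
- env.set_joints(angles): joint-space move.
- env.open() and env.clamp(f_grip=None): open the fingers fully, or close them until they stop; f_grip is the grip in N (None keeps the last).
- env.dwell(seconds).
- env.inverse_kinematics(position, orientation): joint angles nearest the present ones, or None.
- env.observe(): the state.
- env.get_image(name): name is "side" or "top"; returns a dict with "image" (400x640x3 uint8, red, green, blue), "vfov" (degrees; the focal length in pixels is half the picture's height over the tangent of half this angle, whatever the lens; pixels are square), "cx", "cy" (the principal point, pixels), "extrinsics" (4x4, takes a point from camera to world coordinates). Camera axes: x right, y up, looking along -z (the intrinsics and any distortion apply to the point x, -y, -z); pixel columns grow to the right and rows downward; lengths in mm; the calibration is good to about 2 mm. A picture is of the moment at which its call begins. There is no depth.
A pose or a line that the arm cannot do raises env.Unreachable and nothing moves.
- env.finish_job(): hands the job in, once; it reports no verdict.
Trained networks look in the newest picture that a camera, given by its name, has taken for a name from the list of things; names that differ only in an ending like _2 or _b are one class to them, and where a whole thing is asked for, a point or a joint stands for the part that bears it (a point fixed in the world has none). Each returns a list of dicts, best first, with "conf" (0 to 1); they miss things now and then, are a little off and sometimes report something else, mostly with a low value. They report only what shows in the picture. A call takes as long as a camera call. They do not tell look-alikes from the thing itself.
- env.outline_of(camera, label): "mask" (400x640 bool, what is visible of it) and "pixel" ([row, column] in pixels, amid what is visible of it).
The state is a dict: "clock": time; "joint_positions": joint angles; "joint_velocities": joint speeds; "joint_efforts": joint torques, N m; "ee_pos": TCP position; "tool_rot": TCP orientation; "contact_force": force on the tool from outside, world axes, zero at the start; "moment": the same for the moment, N m; "gripper_width": finger opening in mm.
Only numpy, scipy, OpenCV 4.12 (cv2) and the standard library are available. Lean on these libraries where they do the work, as an engineer would, in place of code of your own. Each camera call takes 0.05 s, during which the arm holds its last target.

## Task

Get the red angle bracket clamped in the drilling jig: lift the jig's yellow-handled spring clip until it stays up by itself, then slide the bracket's flat foot, upright flange last, under the jig's keeper lips until it is fully home against the end stop, feeling for the stop rather than ramming it. Then bring the clip down gently, under control all the way and without letting it snap shut, so that it presses on the foot, and let go. Do not disturb the other things on the bench.

Things in the scene. Friction and masses are not known exactly. Their poses are not given: they have to be found in the camera images.
- bracket: red steel angle bracket, 0.34 to 0.48 kg. Foot 110 (x) x 50 (y) x 6 mm thick, flat on the bench; at its rear (-x) end an upright flange 8 mm thick (x -55 to -47 mm), 50 mm wide, its top 45 mm above the underside. Origin: centre of the foot's underside; x points away from the flange, z up. The plain end (+x) enters the jig first.
- jig: fixed drilling jig, dark steel base: x -130 to 130, y +-60 mm, its bed (top) 20 mm above the bench. Origin on the bench plane, under the spot where the closed clip's foot meets the bed; x is the sliding direction (bracket enters from -x, moves to +x), z up. The clip's hinge is at x 70, y 0, z 45 (axis along y), between two posts 56 mm high, y +-25.
- channel (a point): bed level (20 mm above the bench), middle of the channel's entry, at jig x -20, y 0; axes as the jig's. Aluminium rails run from here to jig x 60, the channel between them 54 mm wide; lips on them overhang it 7 mm a side, 9 mm above the bed (rail tops 13 mm above it), so the foot can only be slid in. Flared guides, 9 mm high, start 25 mm before it, 67 mm apart, and narrow to the channel.
- stop: fixed grey block of the end stop under the clip's hinge; same frame as the jig. It holds a steel cross face, 34 mm wide, set anew each time and not measured: it lies at jig x 12 to 40 mm. A brass pin 4 mm ahead of it yields to under 1 N. Home: the foot bears on the hard face, pin pushed in (bracket origin then at jig x -43 to -15). The hard face does not give: a push of 25 N is too much.
- clip: the hinged steel spring clip; origin on its hinge axis; x along the jig's x when closed; it turns about y, handle end up, to 1.1 rad fully open. Over-centre spring: below about 0.55 rad it pulls shut, above it pulls open and stays up; about 8 N at the bar works it at either end. Its rubber foot (16 mm ball, 70 mm from the hinge) presses with about 8 N; 30 N on the bracket is too hard.
- clip_bar (a point): middle of the clip's yellow handle bar: round, 14 mm diameter, 40 mm long along the jig's y, both ends free, so it can be pinched end to end from above and then pivots in the grip. Closed it is at jig x -5, z 70 mm; it moves on an arc about the hinge (offset from it, closed: x -75, z +25 mm); fully open at jig x 58, z 123 mm; with the clip resting on the bracket, z 76 mm.
- screwdriver: a screwdriver lying on the bench between or beside jig and bracket; to be left alone
- wrench: an open-ended wrench lying on the bench; to be left alone
- hammer: a hammer lying on the bench; to be left alone
- mug: a white mug; to be left alone
- spray_can: a yellow spray can, 170 mm tall; to be left alone
- jar: a glass jar with a steel cap, 70 mm tall; to be left alone
- offcut: a brass bar offcut, 30 x 120 x 12 mm; to be left alone
Not all that is in view belongs to the job. What is meant by the bracket is not green or orange, and is the smaller of those in its own colour.

How it is judged:
By the outcome, as a careful person would: the job done as asked, in the order asked, and still so for the second after the job is handed in, with the robot touching nothing.
It also fails if it takes over 72 s, if anything falls off the work surface, if the arm or the gripper's body presses on something with over 40 N, if the wrist force passes 120 N, or if a joint passes its speed limit or range.

## Working session

There is one attempt and no reset: what is moved stays moved. The work goes in short steps, each a Python script; the robot and the scene stay as the last script left them, time stands still between calls to the robot, and variables do not carry over. Pictures are saved under pics/ and viewed, and the job is handed in when it is done.

```bash
ls; mkdir -p pics; python3 - <<'E'
from workcell import env
import cv2
for n in ("side","top"):
    d=env.get_image(n); cv2.imwrite(f"pics/{n}0.png",d["image"][:,:,::-1])
    print(n,d["vfov"],d["cx"],d["cy"],d["extrinsics"], [k for k in d if k not in("image",)])
o=env.observe(); print(o)
E
```

```text
pics
side 57.287442550603764 322.7309755634666 196.68994755559885 [[ 9.19203849e-01  2.77229376e-01 -2.79657212e-01  2.08116854e+02]
 [-3.93729606e-01  6.35461839e-01 -6.64202716e-01 -8.11746627e+02]
 [-6.42501813e-03  7.20647018e-01  6.93272382e-01  9.77109753e+02]
 [ 0.00000000e+00  0.00000000e+00  0.00000000e+00  1.00000000e+00]] ['vfov', 'cx', 'cy', 'extrinsics']
top 53.35814812267062 312.50743856573644 189.71541734333303 [[ 1.18205025e-02  9.97759828e-01 -6.58452868e-02  4.75742985e+02]
 [-9.99928464e-01  1.19152099e-02  1.04579803e-03  4.12302670e+01]
 [ 1.82801568e-03  6.58282147e-02  9.97829296e-01  1.26122021e+03]
 [ 0.00000000e+00  0.00000000e+00  0.00000000e+00  1.00000000e+00]] ['vfov', 'cx', 'cy', 'extrinsics']
{'clock': 0.1, 'joint_positions': array([-1.3332175 ,  0.52192062, -0.0363202 ,  1.5999311 ,  0.02121269,
        1.02112232, -0.11275603]), 'joint_velocities': array([-1.26645052e-04, -8.87471196e-04,  1.65675608e-04, -2.90580995e-03,
       -1.90383852e-05, -3.99080343e-05,  2.76729970e-03]), 'joint_efforts': array([ 2.48667013e-03, -9.28478694e+01,  1.98355839e+00, -3.70540059e+01,
        1.81476620e-02,  5.13582389e-03,  6.52915929e-06]), 'ee_pos': array([189.29177686, 595.34830713, 244.81155602]), 'tool_rot': array([-4.81490095e-01, -3.10440620e+00,  1.56084895e-03]), 'contact_force': array([-0.33384769,  0.13061826,  0.34547785]), 'moment': array([ 0.0086229 ,  0.03446916, -0.02527534]), 'gripper_width': 85.37155665444958}
```

View pics/side0.png

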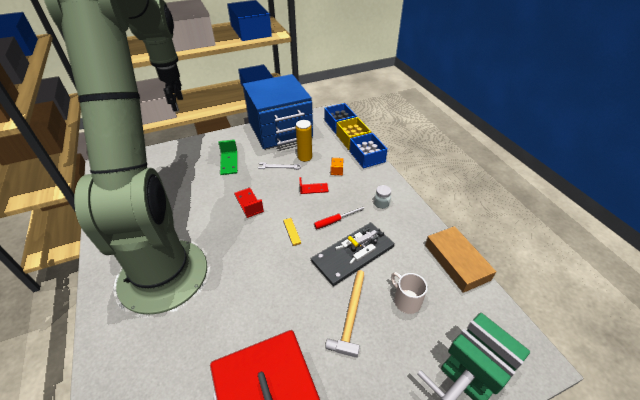

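View pics/top0.png

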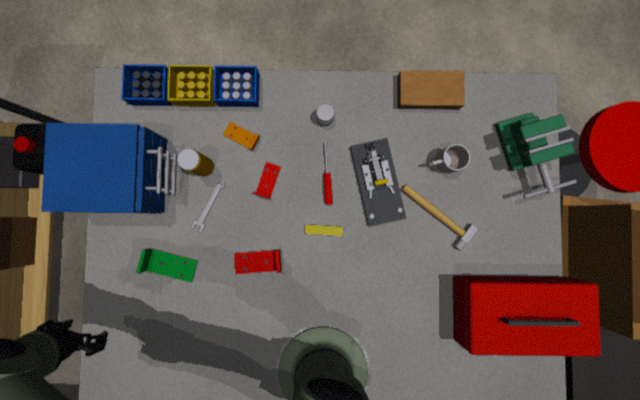

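```bash
cat > h.py <<'E'
from workcell import env
import numpy as np, cv2
from scipy.spatial.transform import Rotation as R
def cam(d):
    f=200/np.tan(np.radians(d["vfov"])/2); return f,d["cx"],d["cy"],np.array(d["extrinsics"])
def ray(d,px):  # px col,row
    f,cx,cy,E=cam(d); px=np.atleast_2d(px)
    v=np.c_[(px[:,0]-cx)/f,-(px[:,1]-cy)/f,-np.ones(len(px))]@E[:3,:3].T
    return E[:3,3],v
def onz(d,px,z):
    o,v=ray(d,px); return o+v*((z-o[2])/v[:,2])[:,None]
def proj(d,P):
    f,cx,cy,E=cam(d); p=(np.atleast_2d(P)-E[:3,3])@E[:3,:3]
    return np.c_[cx+f*p[:,0]/-p[:,2], cy-f*p[:,1]/-p[:,2]]
def tri(d1,p1,d2,p2):
    o1,v1=ray(d1,p1);o2,v2=ray(d2,p2);v1=v1[0];v2=v2[0]
    s=np.linalg.lstsq(np.c_[v1,-v2],o2-o1,rcond=None)[0]
    a=o1+s[0]*v1;b=o2+s[1]*v2
    return (a+b)/2,np.linalg.norm(a-b)
E
python3 - <<'E'
from h import *
import pickle
D={n:env.get_image(n) for n in("side","top")}
out={}
for n in D:
    for l in("bracket","jig","clip","clip_bar","stop","screwdriver","channel","hammer","wrench","mug","jar","spray_can","offcut"):
        try: r=env.outline_of(n,l)
        except Exception as e: print(n,l,e); continue
        out[n,l]=r
        print(n,l,[(round(q["conf"],2),np.round(q["pixel"],1).tolist(),int(q["mask"].sum())) for q in r])
pickle.dump((D,out),open("d0.pkl","wb"))
im=D["top"]["image"][:,:,::-1]
cv2.imwrite("pics/topj.png",cv2.resize(im[120:240,320:430],None,fx=5,fy=5,interpolation=cv2.INTER_CUBIC))
cv2.imwrite("pics/topb.png",cv2.resize(im[140:290,210:340],None,fx=4,fy=4,interpolation=cv2.INTER_CUBIC))
im=D["side"]["image"][:,:,::-1]
cv2.imwrite("pics/sidej.png",cv2.resize(im[210:295,290:405],None,fx=6,fy=6,interpolation=cv2.INTER_CUBIC))
cv2.imwrite("pics/sideb.png",cv2.resize(im[150:250,220:370],None,fx=5,fy=5,interpolation=cv2.INTER_CUBIC))
E
```

```text
side bracket [(0.88, [200.6, 246.5], 556), (0.53, [183.3, 311.6], 292), (0.46, [167.1, 337.3], 191)]
side jig [(0.6, [252.4, 353.9], 2532)]
side clip [(0.67, [243.2, 357.6], 187), (0.26, [253.0, 349.8], 2617)]
side clip_bar [(0.52, [239.5, 360.4], 177)]
side stop [(0.55, [243.7, 362.2], 55)]
side screwdriver [(0.6, [221.5, 329.3], 223), (0.29, [140.4, 306.8], 584)]
side channel [(0.9, [250.7, 348.2], 2463)]
side hammer [(0.96, [329.2, 351.7], 967)]
side wrench [(0.71, [165.9, 269.9], 140)]
side mug [(0.94, [293.3, 409.4], 1082)]
side jar []
side spray_can [(0.62, [140.2, 304.4], 567), (0.41, [253.7, 348.4], 2569)]
side offcut [(0.8, [235.0, 291.3], 213)]
top bracket [(0.96, [181.5, 267.0], 560), (0.94, [262.1, 259.1], 1004), (0.92, [262.3, 166.7], 1352), (0.75, [138.0, 241.5], 534)]
top jig [(0.94, [181.0, 378.5], 3171)]
top clip [(0.82, [166.2, 376.4], 265), (0.67, [181.2, 270.2], 562)]
top clip_bar [(0.59, [172.1, 377.3], 235)]
top stop [(0.69, [183.1, 378.4], 3310)]
top screwdriver [(0.58, [186.1, 329.2], 298)]
top channel [(0.74, [183.2, 378.7], 3145)]
top hammer [(0.82, [218.8, 446.1], 876)]
top wrench [(0.86, [209.3, 208.8], 361)]
top mug [(0.65, [159.2, 453.9], 824)]
top jar [(0.7, [116.4, 325.5], 349), (0.68, [230.7, 322.7], 372)]
top spray_can [(0.92, [159.8, 195.3], 664)]
top offcut [(0.59, [230.5, 322.8], 372), (0.52, [182.3, 270.3], 545)]
```

View pics/topj.png

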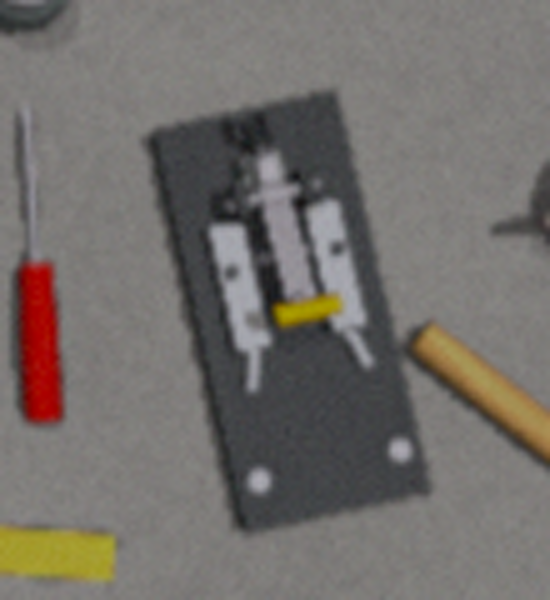

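View pics/sidej.png

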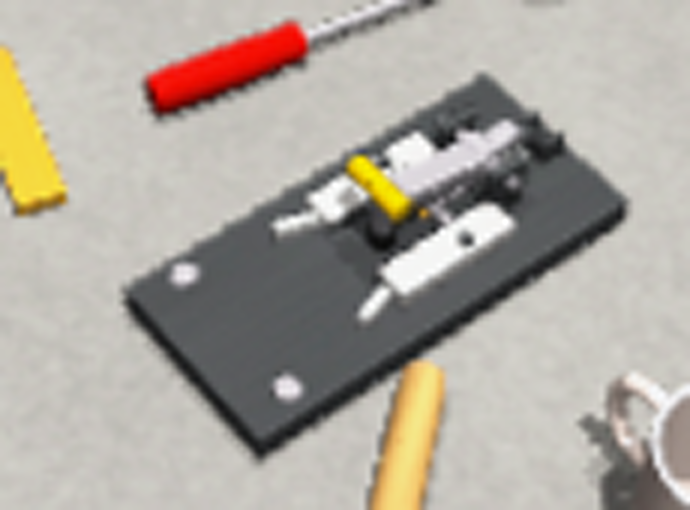

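View pics/topb.png

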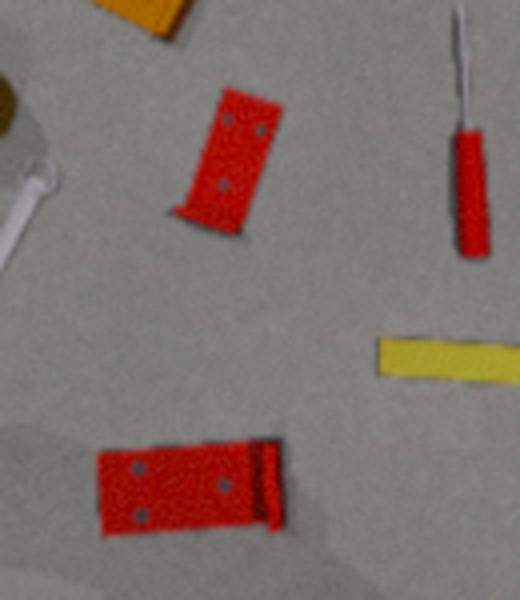

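View pics/sideb.png

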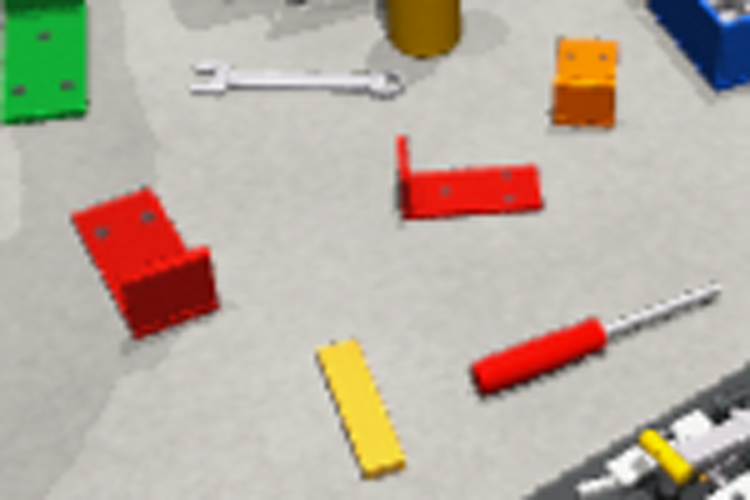

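```bash
cat > fit.py <<'E'
from h import *
from scipy.optimize import minimize
S=6
def T(p,P):
    c,s=np.cos(p[2]),np.sin(p[2]); P=np.asarray(P,float)
    z=p[3] if len(p)>3 else 0
    return np.c_[p[0]+c*P[:,0]-s*P[:,1],p[1]+s*P[:,0]+c*P[:,1],P[:,2]+z]
def box(x0,x1,y0,y1,z0,z1): return [[x,y,z] for x in(x0,x1) for y in(y0,y1) for z in(z0,z1)]
def render(d,p,boxes,win):
    r0,r1,c0,c1=win; m=np.zeros(((r1-r0)*S,(c1-c0)*S),np.uint8)
    for b in boxes:
        q=proj(d,T(p,b)); q=np.c_[(q[:,0]-c0+.5)*S-.5,(q[:,1]-r0+.5)*S-.5]
        h=cv2.convexHull(np.round(q*16).astype(np.int32)); cv2.fillConvexPoly(m,h,255,shift=4)
    return cv2.resize(m,None,fx=1/S,fy=1/S,interpolation=cv2.INTER_AREA)/255.
def fit(views,boxes,p0,steps=(6,6,.06,6)):
    def cost(p): return sum(((cv2.GaussianBlur(render(d,p,boxes,w),(0,0),1)-m)**2).sum() for d,m,w in views)
    n=len(p0); sim=np.vstack([p0]+[np.array(p0)+np.eye(n)[i]*steps[i] for i in range(n)])
    best=None
    for k in range(2):
        r=minimize(cost,sim[0],method="Nelder-Mead",options=dict(initial_simplex=sim,xatol=.02,fatol=.01,maxiter=600))
        sim=np.vstack([r.x]+[r.x+np.eye(n)[i]*steps[i]*.4 for i in range(n)])
    return r.x,r.fun
BR=[box(-55,55,-25,25,0,6),box(-55,-47,-25,25,0,45)]
JG=[box(-130,130,-60,60,0,20)]
def redmask(im):
    h=cv2.cvtColor(im,cv2.COLOR_RGB2HSV); return (((h[...,0]<6)|(h[...,0]>174))&(h[...,1]>120)&(h[...,2]>35))
def soft(m,w):
    r0,r1,c0,c1=w; return cv2.GaussianBlur(m[r0:r1,c0:c1].astype(float),(0,0),1)
E
cat > f0.py <<'E'
from fit import *
import pickle
D,out=pickle.load(open("d0.pkl","rb"))
wt=(150,212,240,295); ws=(165,205,285,345)
vt=(D["top"],soft(redmask(D["top"]["image"]),wt),wt); vs=(D["side"],soft(redmask(D["side"]["image"]),ws),ws)
c=onz(D["top"],[267,181],3)[0]; t=onz(D["top"],[273,165],3)[0]; y=np.arctan2(*(t-c)[1::-1]); print(c,y)
p0=[c[0],c[1],y]
print("br both",fit([vt,vs],BR,p0)); print("both z",fit([vt,vs],BR,p0+[0])); print("top",fit([vt],BR,p0)); print("side",fit([vs],BR,p0))
def dark(im): 
    m=(im.max(2)<95).astype(np.uint8); return m
def hullmask(n,w):
    im=D[n]["image"]; r0,r1,c0,c1=w; m=np.zeros((400,640),np.uint8); m[r0:r1,c0:c1]=dark(im)[r0:r1,c0:c1]
    cs,_=cv2.findContours(cv2.morphologyEx(m,cv2.MORPH_OPEN,np.ones((3,3),np.uint8)),cv2.RETR_EXTERNAL,cv2.CHAIN_APPROX_NONE)
    k=max(cs,key=cv2.contourArea); o=np.zeros_like(m); cv2.fillPoly(o,[cv2.convexHull(k)],1); return o
wt=(125,240,335,415); ws=(210,295,300,405)
mt=hullmask("top",wt); ms=hullmask("side",ws)
print(mt.sum(),ms.sum())
c=onz(D["top"],[378,182],20)[0]; y=np.arctan2(*(onz(D["top"],[368,143],20)[0]-onz(D["top"],[387,220],20)[0])[1::-1]); print(c,y)
p0=[c[0],c[1],y]
vt=(D["top"],soft(mt,wt),wt); vs=(D["side"],soft(ms,ws),ws)
print("jig",fit([vt,vs],JG,p0),fit([vt,vs],JG,p0+[0]),fit([vt],JG,p0),fit([vs],JG,p0))
for n,m in(("top",mt),("side",ms)):
    im=D[n]["image"][:,:,::-1].copy(); cs,_=cv2.findContours(m,0,1); cv2.drawContours(im,cs,-1,(0,255,0),1)
    cv2.imwrite(f"pics/{n}m.png",cv2.resize(im[125:300,240:420],None,fx=3,fy=3))
E
python3 f0.py
```

```text
[584.75093642 184.57908285   3.        ] -0.3390554818775018
br both (array([ 5.87640110e+02,  1.82478912e+02, -3.07871324e-01]), np.float64(5.352029902398817))
both z (array([ 5.88054399e+02,  1.82763195e+02, -3.10675540e-01, -1.01054035e+00]), np.float64(4.9318365295450945))
top (array([ 5.88107438e+02,  1.82627426e+02, -3.04812504e-01]), np.float64(3.245972020852842))
side (array([ 5.87615323e+02,  1.82024427e+02, -3.11968856e-01]), np.float64(1.758506477000164))
3540 2278
[ 584.2991721  -164.77735192   20.        ] 0.24283481779845298
jig (array([ 5.85492842e+02, -1.65934649e+02,  2.29843090e-01]), np.float64(409.95621058715295)) (array([ 5.86538233e+02, -1.64381665e+02,  2.26775869e-01, -7.75219780e+00]), np.float64(372.80586077646495)) (array([ 5.85103881e+02, -1.63256561e+02,  2.38489293e-01]), np.float64(127.49732869503596)) (array([ 5.85666032e+02, -1.69745604e+02,  2.09010809e-01]), np.float64(237.73334317789823))
```

```bash
cat > f1.py <<'E'
from fit import *
import pickle
D,out=pickle.load(open("d0.pkl","rb"))
def sub(pts,ox,oy,s): return (np.array(pts,float)+.5)/s-.5+[ox,oy]
# bed top corners order: (+x,+y),(+x,-y),(-x,-y),(-x,+y)
ct=sub([(150,132),(337,92),(430,490),(243,530)],320,120,5)
cs=sub([(486,73),(628,204),(262,447),(126,292)],290,210,6)
P=np.array([[130,60,20],[130,-60,20],[-130,-60,20],[-130,60,20]])
from scipy.optimize import least_squares
def res(p,vs): return np.concatenate([(proj(D[n],T(p,P))-c).ravel() for n,c in vs])
for name,vs,p0 in(("both",[("top",ct),("side",cs)],[585,-165,.23]),("bothz",[("top",ct),("side",cs)],[585,-165,.23,0]),("top",[("top",ct)],[585,-165,.23]),("side",[("side",cs)],[585,-165,.23])):
    r=least_squares(res,p0,args=(vs,)); print(name,r.x,np.round(r.fun,1))
d0,d1=D["top"],D["side"]
# bar ends; base screws
b_t=sub([(277,317),(339,305)],320,120,5); b_s=sub([(356,166),(402,210)],290,210,6)
a,e=tri(d0,b_t.mean(0),d1,b_s.mean(0)); print("bar",a,e)
s_t=sub([(259,481),(400,450)],320,120,5); s_s=sub([(184,273),(287,387)],290,210,6)
for i in 0,1: print("screw",tri(d0,s_t[i],d1,s_s[i]))
# rails flare tips in top
E
python3 f1.py
```

```text
both [ 5.85889503e+02 -1.65407442e+02  2.33540985e-01] [ 0.6 -0.5  0.2 -0.7  1.   0.3  0.9  0.8 -0.2 -0.4  0.3 -0.8 -0.5 -0.9
 -0.7 -0.9]
bothz [ 5.86982700e+02 -1.64474768e+02  2.32679211e-01 -6.26110972e+00] [ 0.1 -0.5 -0.4 -0.7  0.2 -0.1  0.2  0.4 -0.2  0.6  0.2  0.1 -0.4 -0.2
 -0.4 -0.1]
top [ 5.85793187e+02 -1.63371157e+02  2.28946447e-01] [ 0.1 -0.6 -0.2 -0.7  0.2  0.4 -0.   0.8]
side [ 5.85452535e+02 -1.68411003e+02  2.38476457e-01] [-0.1  0.2  0.6 -0.3 -0.   0.  -0.4  0. ]
bar [ 581.23019866 -166.37706219   69.59818889] 1.1684773482077615
screw (array([ 478.61614984, -143.95241604,   22.88138883]), np.float64(0.31187561121148366))
screw (array([ 498.93333461, -231.65065167,   22.76242748]), np.float64(0.40406615813473434))
```

View pics/topm.png

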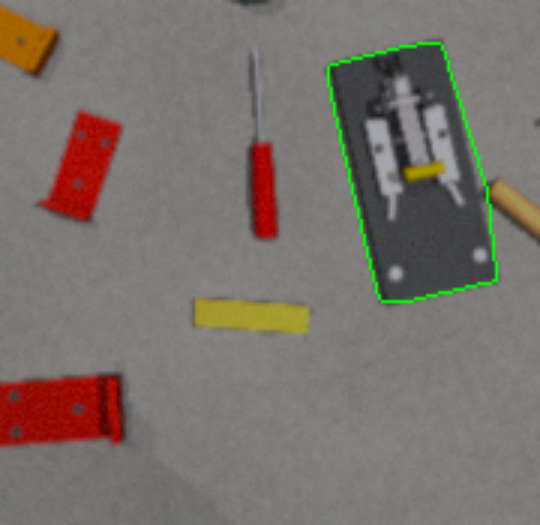

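View pics/sidem.png

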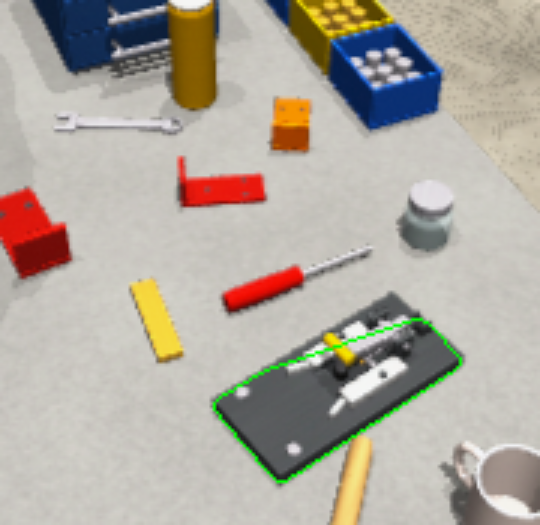

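```bash
cat >> h.py <<'E'
JO=np.array([586.,-165.3]); JY=0.230
BO=np.array([587.9,182.3]); BY=-0.308
def down(a): return (R.from_euler("z",a)*R.from_euler("x",np.pi)).as_rotvec()
def J(x,y,z):
    c,s=np.cos(JY),np.sin(JY); return np.array([JO[0]+c*x-s*y,JO[1]+s*x+c*y,z])
def B(x,y,z):
    c,s=np.cos(BY),np.sin(BY); return np.array([BO[0]+c*x-s*y,BO[1]+s*x+c*y,z])
def bar(th):
    r=np.hypot(75,25);a=np.arctan2(25,-75)-th; return 70+r*np.cos(a),45+r*np.sin(a)
def jf(o):  # force in jig axes
    c,s=np.cos(JY),np.sin(JY);f=o["contact_force"]; return np.array([c*f[0]+s*f[1],-s*f[0]+c*f[1],f[2]])
E
python3 - <<'E'
from h import *
for k in(-1,0,1):
    for n,p,a in(("barC",J(-5,0,75),JY+k*np.pi),("barO",J(58,0,123),JY+k*np.pi),("br",B(-51,0,30),BY+np.pi/2+k*np.pi),("ins",J(-161,0,50),JY+np.pi/2+k*np.pi),("home",J(-66,0,50),JY+np.pi/2+k*np.pi)):
        q=env.inverse_kinematics(p,down(a)); print(k,n,np.round(p),None if q is None else np.round(q,2))
print(bar(0),bar(1.1),bar(.08))
E
```

```text
-1 barC [ 581. -166.   75.] [ 0.15  0.71  0.04  1.78 -0.04  0.65  2.02]
-1 barO [ 642. -152.  123.] [ 0.05  0.72  0.14  1.6  -0.12  0.83  2.04]
-1 br [539. 198.  30.] [-0.24  0.76 -0.31  1.86  0.39  0.58  2.04]
-1 ins [ 429. -202.   50.] [-0.35  0.96  1.    2.15 -1.24  0.82 -1.43]
-1 home [ 522. -180.   50.] [-0.4   1.02  1.    1.96 -1.16  0.9  -1.67]
0 barC [ 581. -166.   75.] [-0.18  0.79  0.54  1.8  -0.59  0.72 -0.65]
0 barO [ 642. -152.  123.] [-0.28  0.84  0.7   1.62 -0.65  0.92 -0.67]
0 br [539. 198.  30.] [-0.66  0.78  0.3   1.88 -0.41  0.54 -0.4 ]
0 ins [ 429. -202.   50.] [ 0.19  0.63  0.17  2.13 -0.26  0.4   0.79]
0 home [ 522. -180.   50.] [ 0.05  0.71  0.25  1.93 -0.33  0.53  0.75]
1 barC [ 581. -166.   75.] [ 0.15  0.71  0.04  1.78 -0.04  0.65  2.02]
1 barO [ 642. -152.  123.] [ 0.05  0.72  0.14  1.6  -0.12  0.83  2.04]
1 br [539. 198.  30.] [-0.24  0.76 -0.31  1.86  0.39  0.58  2.04]
1 ins [ 429. -202.   50.] [-0.35  0.96  1.    2.15 -1.24  0.82 -1.43]
1 home [ 522. -180.   50.] [-0.4   1.02  1.    1.96 -1.16  0.9  -1.67]
(np.float64(-5.0), np.float64(70.0)) (np.float64(58.26047489461759), np.float64(123.1804550402471)) (np.float64(-2.7622606234671423), np.float64(75.91364470525345))
```

```bash
python3 - <<'E'
from h import *
env.servo_line([250,440,300],feed=300)
env.movep(J(-5,0,160),down(JY))
print(env.observe()["clock"],env.observe()["ee_pos"])
env.servo_line(J(-5,0,66),down(JY),feed=150)
o=env.observe(); print(o["clock"],o["ee_pos"],J(-5,0,66),o["contact_force"])
for n in("side","top"):
    im=env.get_image(n)["image"][:,:,::-1]
    cv2.imwrite(f"pics/{n}1.png",cv2.resize(im[120:300,280:440],None,fx=4,fy=3.3 if 0 else 4,interpolation=cv2.INTER_CUBIC)[:600])
E
```

```text
4.7333 [ 581.40862265 -165.44622995  159.97301892]
5.5083 [ 581.42235383 -166.76535984   66.75006529] [ 581.13166802 -166.43988762   66.        ] [-0.83151325  1.80959991 -0.19039191]
```

View pics/side1.png

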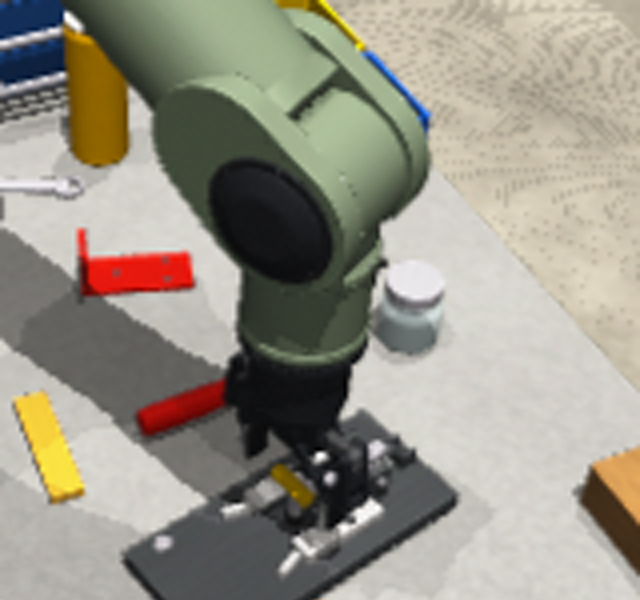

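View pics/top1.png

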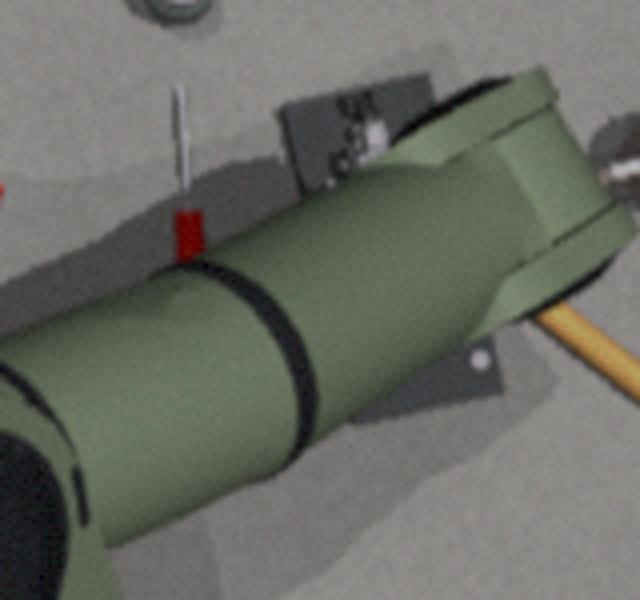

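```bash
python3 - <<'E'
from h import *
env.clamp(30)
o=env.observe(); print(o["clock"],o["gripper_width"],o["ee_pos"],jf(o))
def st(): 
    o=env.observe(); print(round(o["clock"],2),round(o["gripper_width"],1),jf(o).round(1),o["ee_pos"].round(1))
if 36<o["gripper_width"]<44:
    for th in np.arange(.1,.31,.1):
        x,z=bar(th); env.servo_line(J(x,0,z-4.5),feed=40); st()
    im=env.get_image("side")["image"][:,:,::-1]
    cv2.imwrite("pics/side2.png",cv2.resize(im[190:300,290:420],None,fx=5,fy=5,interpolation=cv2.INTER_CUBIC))
E
```

```text
6.0917 39.03264387820255 [ 581.54634934 -167.76063783   66.71001359] [-0.70719619 -5.89899812  4.57681648]
6.42 38.9 [ -0.2 -10.7 -10.7] [ 583.7 -167.2   72.7]
6.78 39.1 [ -0.6 -10.1 -10.3] [ 587.  -166.4   79.7]
7.12 39.1 [-2.1 -9.1 -8.7] [ 591.  -165.5   86.4]
```

View pics/side2.png

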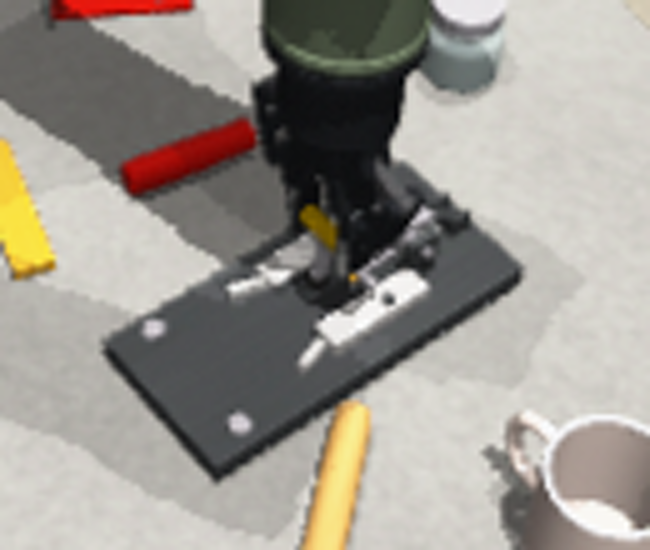

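```bash
cat >> h.py <<'E'
def inj(p):
    c,s=np.cos(JY),np.sin(JY);d=np.array(p[:2])-JO; return np.array([c*d[0]+s*d[1],-s*d[0]+c*d[1],p[2]])
def st(): 
    o=env.observe(); print(round(o["clock"],2),round(o["gripper_width"],1),jf(o).round(1),inj(o["ee_pos"]).round(2)); return o
E
python3 - <<'E'
from h import *
st()
yo=inj(env.observe()["ee_pos"])[1]-.3; print(yo)
for th in np.arange(.4,1.11,.1):
    x,z=bar(th); env.servo_line(J(x,yo,z-4.5),feed=50); st()
im=env.get_image("side")["image"][:,:,::-1]
cv2.imwrite("pics/side3.png",cv2.resize(im[190:300,290:420],None,fx=5,fy=5,interpolation=cv2.INTER_CUBIC))
E
```

```text
7.17 39.3 [-2.6 -9.7 -7.7] [ 4.79 -1.32 86.32]
-1.6160374136395965
7.48 39.4 [-5.4 -0.6 -4.5] [ 9.74 -1.46 92.39]
7.79 39.0 [-6.6  1.1 -2.4] [15.47 -1.45 98.22]
8.1 39.0 [-5.4  2.1  1.5] [ 21.85  -1.45 103.51]
8.41 39.1 [-4.   3.7  3.2] [ 28.76  -1.45 108.12]
8.72 39.3 [-1.4  3.1  5.8] [ 36.14  -1.42 112.01]
9.03 39.0 [0.  2.9 5.7] [ 43.92  -1.43 115.23]
9.33 39.1 [2.8 2.9 5.2] [ 51.85  -1.42 117.64]
9.64 38.9 [3.5 3.  5.9] [ 59.67  -1.37 119.19]
```

View pics/side3.png

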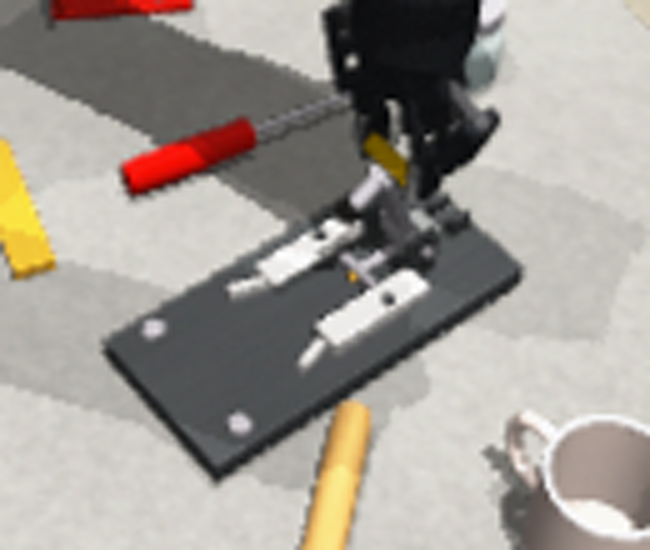

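```bash
sed -i 's/^JO=.*/JO=np.array([586.+1.45*np.sin(.23),-165.3-1.45*np.cos(.23)]); JY=0.230/' h.py; python3 - <<'E'
from h import *
env.open(); st()
p=env.observe()["ee_pos"]
env.servo_line([p[0],p[1],220],feed=300)
env.movep(B(-51,0,200),down(BY+np.pi/2))
env.servo_line(B(-51,0,60),down(BY+np.pi/2),feed=200)
o=env.observe();print(o["clock"],o["contact_force"])
from fit import *
D=env.get_image("side"); 
im=D["image"][:,:,::-1]
cv2.imwrite("pics/side4.png",cv2.resize(im[120:280,270:430],None,fx=3.7,fy=3.7,interpolation=cv2.INTER_CUBIC))
E
```

```text
10.22 85.7 [ 0.2  0.  -0.4] [ 58.21  -0.2  118.63]
12.9333 [ 0.05917237 -0.49069489  0.30482572]
```

View pics/side4.png

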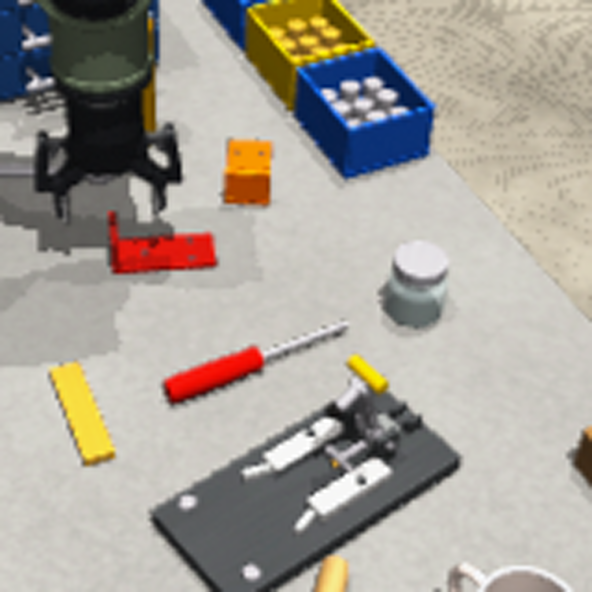

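```bash
python3 - <<'E'
from h import *
env.servo_line(B(-51,0,25),feed=100)
env.dwell(.2); o0=env.observe(); print(o0["ee_pos"],o0["contact_force"])
env.clamp(70); o=env.observe(); print(o["clock"],o["gripper_width"],o["ee_pos"],o["contact_force"])
p=o["ee_pos"]
env.servo_line(B(-51,0,60),feed=80)
env.dwell(.2)
o=env.observe(); print(o["clock"],o["gripper_width"],o["ee_pos"],o["contact_force"],o["moment"])
for n in("side","top"):
    im=env.get_image(n)["image"][:,:,::-1]
    w=im[140:220,260:350] if n=="side" else im[130:230,220:330]
    cv2.imwrite(f"pics/{n}5.png",cv2.resize(w,None,fx=5,fy=5,interpolation=cv2.INTER_CUBIC))
E
```

```text
[539.52564909 197.77845785  25.37382828] [-0.14904027 -0.0419538  -0.0101491 ]
14.375 7.245732995011655 [539.47245643 197.77881917  25.19433847] [-0.27655143 -0.72333451  5.12913568]
15.1583 7.154251103406354 [539.09877909 197.67766783  59.62265773] [ 0.25220434  0.4078011  -3.83511016] [ 0.02815556  0.1150944  -0.03300753]
```

View pics/side5.png

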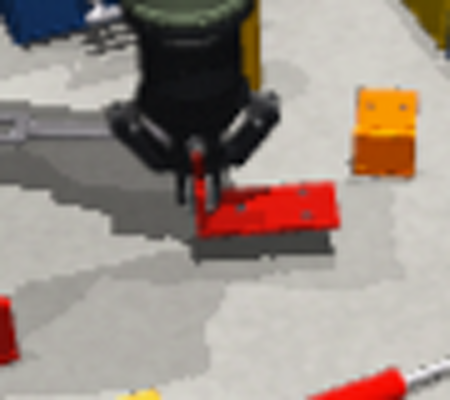

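```bash
cat > snap.py <<'E'
from fit import *
from h import *
def snap(tag,w=(190,300,280,420)):
    D=env.get_image("side"); im=D["image"]
    cv2.imwrite(f"pics/side{tag}.png",cv2.resize(im[w[0]:w[1],w[2]:w[3],::-1],None,fx=5,fy=5,interpolation=cv2.INTER_CUBIC))
    return D
E
python3 - <<'E'
from snap import *
env.servo_line(B(-51,0,115),feed=200)
env.movep(J(-161,0,115),down(JY+np.pi/2))
env.servo_line(J(-161,0,55),feed=120)
env.dwell(.15); st()
snap("6")
E
```

```text
18.02 6.9 [ 0.7 -0.2 -4.3] [-1.6059e+02 -1.5000e-01  5.5640e+01]
```

View pics/side6.png

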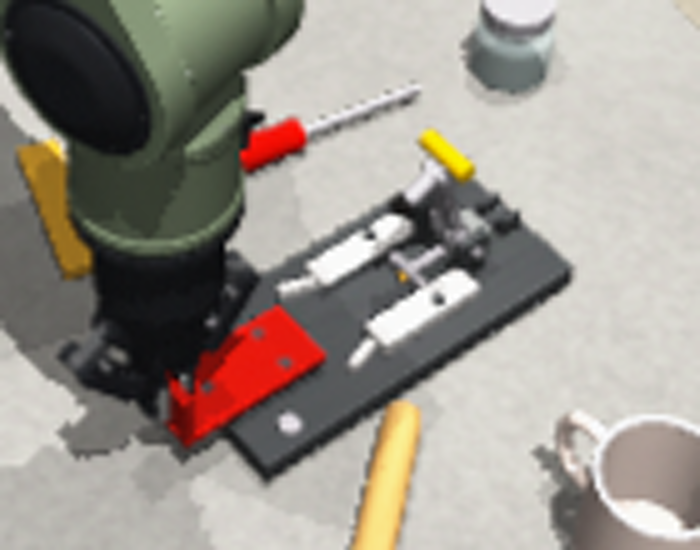

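```bash
python3 - <<'E'
from snap import *
import pickle
D=pickle.load(open("d0.pkl","rb"))[0]["side"]
def g(pts,z):
    q=(np.array(pts,float)+.5)/5-.5+[280,190]; return [inj(p).round(1) for p in onz(D,q,z)]
print("foot front",g([(279,308),(326,353)],36.4))
print("flare tips top",g([(280,285),(352,359)],29))
print("rail tops front corners (inner?)",g([(308,270),(325,283),(368,332),(387,348)],33))
print("rail rear corners",g([(393,213),(412,225),(458,270),(481,284)],33))
print("pin",g([(402,276)],28))
print("crossface",g([(388,262),(447,255)],30))
E
```

```text
foot front [array([-57.4,  21.7,  36.4]), array([-55.3, -23.7,  36.4])]
flare tips top [array([-41.7,  40.6,  29. ]), array([-41.5, -33. ,  29. ])]
rail tops front corners (inner?) [array([-21.4,  37. ,  33. ]), array([-19.2,  22. ,  33. ]), array([-22. , -25.1,  33. ]), array([-20.4, -41.8,  33. ])]
rail rear corners [array([55.1, 41.2, 33. ]), array([58.5, 25.5, 33. ]), array([ 57.5, -21.7,  33. ]), array([ 61.7, -39.3,  33. ])]
pin [array([27.7, -0.7, 28. ])]
crossface [array([26.8, 12.6, 30. ]), array([62. , -6.2, 30. ])]
```

```bash
python3 - <<'E'
from snap import *
env.servo_line(J(-161,0,46.5),feed=80); o=st()
z=46.5
while z>42:
    z-=.5; env.servo_line(J(-161,0,z),feed=30); o=st()
    if jf(o)[2]>0: break
print(z)
E
```

```text
18.32 7.0 [ 0.1  0.2 -4.1] [-1.6113e+02  1.5000e-01  4.6330e+01]
18.57 6.8 [-0.1 -0.  -3.9] [-1.6096e+02 -6.0000e-02  4.6130e+01]
18.82 7.2 [-0.6 -0.3 -4.2] [-1.610e+02  3.000e-02  4.553e+01]
19.07 7.3 [-2.   1.2  2.1] [-1.6098e+02 -2.0000e-02  4.5110e+01]
45.0
```

```bash
python3 - <<'E'
from snap import *
x=-161
while x<-112:
    x+=4; env.servo_line(J(x,0,45.3),feed=60); o=st(); f=jf(o)
    if f[0]<-8 or abs(f[1])>9 or abs(f[2])>14: print("stop");break
snap("7")
E
```

```text
19.32 7.1 [ 0.3 -0.  -3.3] [-1.5657e+02  2.0000e-02  4.5230e+01]
19.57 6.9 [ 0.1  0.8 -3.1] [-1.5266e+02  4.0000e-02  4.5250e+01]
19.82 6.9 [ 0.4  0.1 -3.1] [-1.4872e+02  2.0000e-02  4.5270e+01]
20.07 6.9 [-0.1  0.  -2.7] [-1.4471e+02  3.0000e-02  4.5260e+01]
20.32 6.6 [ 0.3  0.3 -3.3] [-1.4073e+02  4.0000e-02  4.5280e+01]
20.57 7.0 [-0.3 -0.8 -2.8] [-1.3673e+02  3.0000e-02  4.5280e+01]
20.82 6.9 [ 1.  -0.3 -3.4] [-1.3271e+02  3.0000e-02  4.5300e+01]
21.07 7.1 [ 0.3 -0.3 -2.8] [-1.2872e+02  3.0000e-02  4.5280e+01]
21.32 6.9 [ 0.2 -0.9 -3.1] [-1.2476e+02  4.0000e-02  4.5270e+01]
21.57 7.3 [ 0.1 -0.6 -3.1] [-120.71    0.     45.29]
21.82 7.0 [ 1.2 -0.3 -2.8] [-116.73    0.     45.3 ]
22.07 6.9 [ 0.5 -0.2 -4.2] [-1.1273e+02  3.0000e-02  4.5270e+01]
22.32 7.1 [-0.1  0.2 -3.1] [-1.0872e+02  3.0000e-02  4.5290e+01]
```

View pics/side7.png

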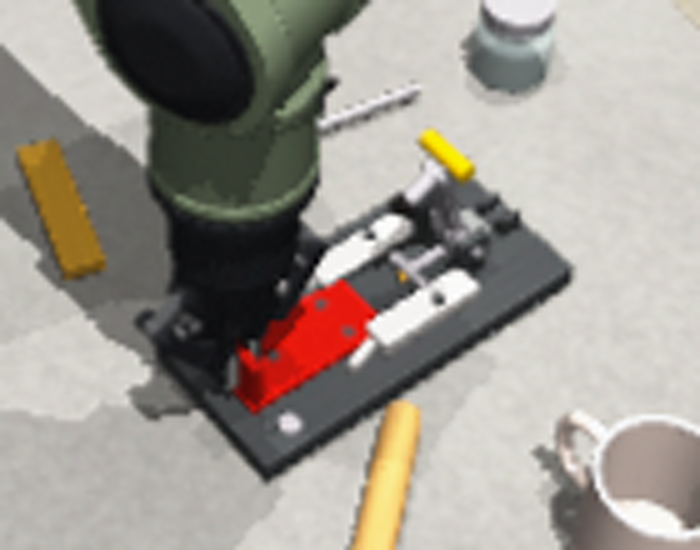

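```bash
python3 - <<'E'
from snap import *
x=-109
while x<-97:
    x+=4; env.servo_line(J(x,0,45.3),feed=50); o=st(); f=jf(o)
    if f[0]<-5 or abs(f[1])>9: print("stop");raise SystemExit
while x<-64:
    x+=1; env.servo_line(J(x,0,45.3),feed=15); o=st(); f=jf(o)
    if f[0]<-3.5 or abs(f[1])>9: print("stop",x);break
E
```

```text
22.62 7.2 [-0.3  1.1 -3.8] [-1.047e+02  3.000e-02  4.528e+01]
22.88 7.2 [-0.2 -0.3 -2.9] [-1.007e+02  5.000e-02  4.528e+01]
23.12 7.4 [ 0.2 -0.  -3.3] [-9.672e+01  3.000e-02  4.527e+01]
23.38 7.3 [-0.3 -0.1 -2.8] [-95.98  -0.    45.3 ]
23.62 7.0 [-0.5  0.6 -2.6] [-94.94  -0.    45.29]
23.88 7.3 [-0.   0.1 -3.6] [-93.94  -0.    45.27]
24.12 7.0 [-1.2  0.6 -3.6] [-9.293e+01  2.000e-02  4.528e+01]
24.38 7.1 [ 0.7 -0.4 -3.2] [-9.191e+01 -4.000e-02  4.530e+01]
24.62 7.1 [-0.6 -0.2 -3.2] [-9.091e+01 -1.000e-02  4.529e+01]
24.88 7.2 [ 0.7 -0.3 -3.5] [-89.9   0.   45.3]
25.12 6.6 [-0.4  0.1 -3.8] [-88.92   0.    45.29]
25.38 7.1 [-0.   0.2 -3.3] [-8.790e+01  3.000e-02  4.529e+01]
25.62 6.9 [ 1.5 -0.2 -2.6] [-8.691e+01  3.000e-02  4.529e+01]
25.88 7.2 [ 0.9  0.4 -2.9] [-8.591e+01  4.000e-02  4.530e+01]
26.12 7.0 [ 0.5 -0.7 -3.7] [-8.493e+01 -1.000e-02  4.530e+01]
26.38 7.0 [ 0.4 -0.2 -2.4] [-83.92   0.    45.3 ]
26.62 6.9 [ 0.1  1.1 -3.1] [-8.292e+01 -1.000e-02  4.529e+01]
26.88 6.9 [ 0.7  0.5 -3.5] [-8.19e+01  1.00e-02  4.53e+01]
27.12 7.2 [ 0.3  0.5 -3. ] [-8.089e+01  2.000e-02  4.530e+01]
27.38 7.4 [ 0.1 -0.7 -3.3] [-7.992e+01  1.000e-02  4.528e+01]
27.62 7.1 [-0.1  0.3 -3.4] [-7.891e+01  2.000e-02  4.529e+01]
27.88 6.7 [ 0.2  0.4 -3.5] [-7.795e+01 -1.000e-02  4.530e+01]
28.12 7.2 [ 0.2  0.3 -3.3] [-7.694e+01  1.000e-02  4.529e+01]
28.38 7.2 [ 0.1 -0.5 -3.5] [-7.594e+01  2.000e-02  4.527e+01]
28.62 7.3 [-0.8 -0.3 -4.6] [-7.496e+01 -1.000e-02  4.528e+01]
28.88 6.8 [-0.8 -0.1 -3.2] [-7.396e+01 -1.000e-02  4.529e+01]
29.12 7.2 [-7.4  0.7  0.1] [-7.392e+01 -4.000e-02  4.520e+01]
stop -73
```

```bash
python3 - <<'E'
from snap import *
env.servo_line(J(-73,0,44.9),feed=15); st()
env.open(); st()
env.servo_line(J(-73,0,130),feed=200)
snap("8")
E
```

```text
29.38 7.1 [-8.4  2.8  8.9] [-7.392e+01 -6.000e-02  4.517e+01]
30.11 85.2 [0.1 0.1 0.2] [-7.303e+01  2.000e-02  4.487e+01]
```

View pics/side8.png

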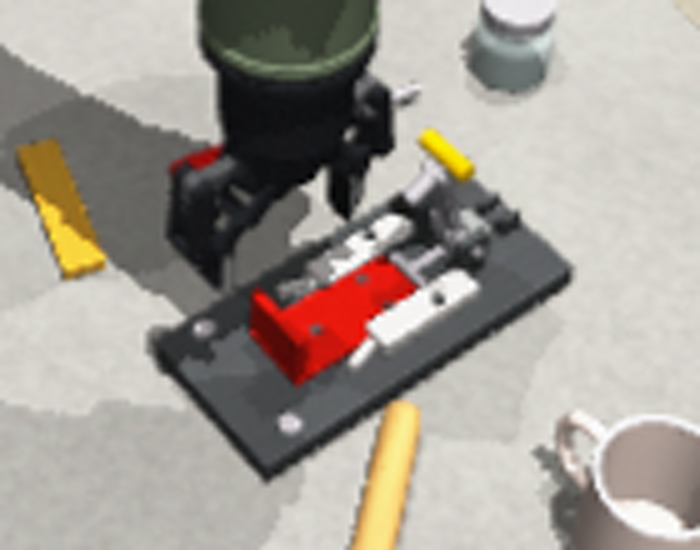

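```bash
python3 - <<'E'
from snap import *
env.clamp(20)
env.servo_line(J(-100,0,130),feed=200)
env.servo_line(J(-100,0,48),feed=200); st()
x=-100.
while x<-86:
    x+=1.; env.servo_line(J(x,0,48),feed=25); o=st()
    if jf(o)[0]<-4: break
snap("9")
env.servo_line(J(-102,0,48),feed=60); st()
E
```

```text
32.34 -0.0 [-0.2 -0.4  0.6] [-99.79  -0.44  48.5 ]
32.59 -0.0 [ 0.  -0.1  0.8] [-9.832e+01 -9.000e-02  4.892e+01]
32.84 -0.1 [0.6 0.2 0.4] [-9.779e+01  3.000e-02  4.820e+01]
33.09 -0.1 [-0.8 -0.9 -0. ] [-9.694e+01 -1.000e-02  4.799e+01]
33.34 0.4 [-0.5  0.4  0.4] [-95.96  -0.    47.98]
33.59 -0.4 [ 0.5 -0.8 -0.3] [-9.496e+01  1.000e-02  4.799e+01]
33.84 0.1 [ 1.  -0.3 -0.2] [-9.395e+01  2.000e-02  4.800e+01]
34.09 0.1 [-0.   0.4  0. ] [-9.293e+01 -1.000e-02  4.800e+01]
34.34 0.2 [-0.4 -0.1  0.8] [-9.198e+01  1.000e-02  4.797e+01]
34.59 -0.0 [-5.1 -0.3  2.2] [-9.180e+01 -2.000e-02  4.794e+01]
34.98 -0.0 [ 0.8  0.2 -0.7] [-1.0223e+02 -7.0000e-02  4.8110e+01]
```

View pics/side9.png

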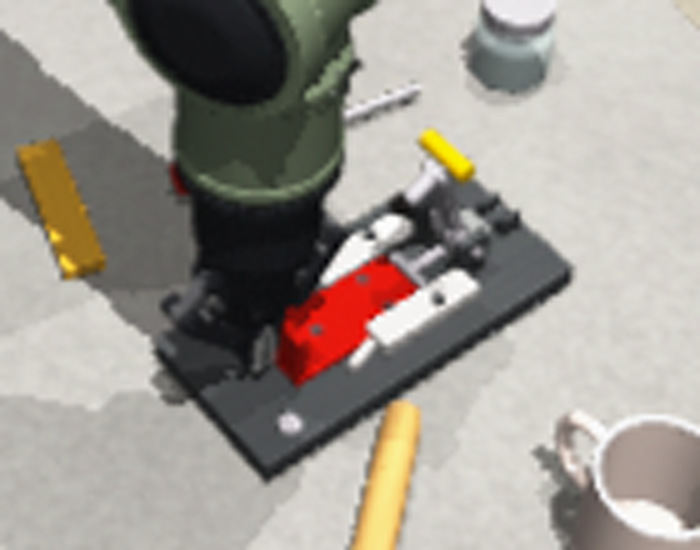

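```bash
python3 - <<'E'
from snap import *
env.servo_line(J(-102,0,190),feed=250)
env.open()
env.movep(J(59,0.1,190),down(JY))
env.servo_line(J(59,0.1,118.7),down(JY),feed=150); env.dwell(.15); st()
env.clamp(30); o=st(); print(o["gripper_width"])
snap("10")
E
```

```text
38.63 85.4 [ 0.4 -0.  -0.4] [ 59.33  -0.21 119.79]
39.12 39.4 [-0.9  1.7  5.1] [5.909e+01 7.000e-02 1.190e+02]
39.41901699873301
```

View pics/side10.png

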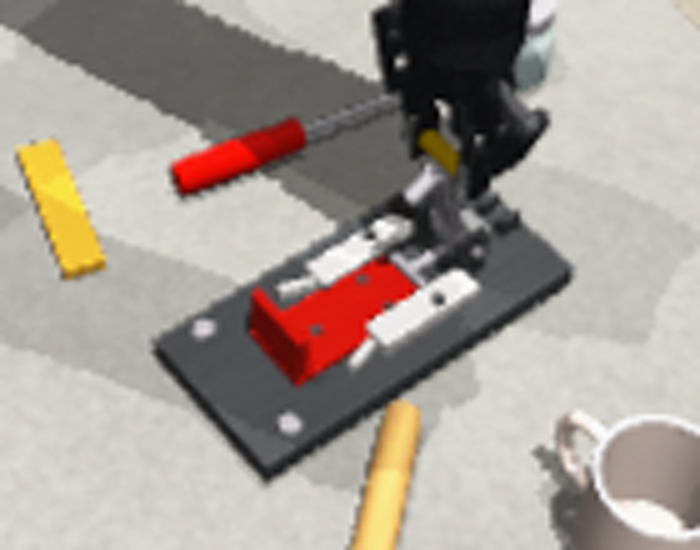

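```bash
python3 - <<'E'
from snap import *
for th in np.arange(1.0,.19,-.1):
    x,z=bar(th); env.servo_line(J(x+.7,0.05,z-4.5),feed=30); o=st()
    if np.linalg.norm(jf(o))>20 or not 36<o["gripper_width"]<43: print("stop"); break
snap("11")
E
```

```text
39.58 39.2 [8.2 0.2 5.7] [5.2690e+01 8.0000e-02 1.1777e+02]
40.0 39.0 [5.6 0.6 7.2] [4.5010e+01 2.0000e-02 1.1552e+02]
40.42 39.0 [4.2 2.4 8.3] [3.7440e+01 6.0000e-02 1.1237e+02]
40.83 39.3 [2.6 1.8 7.4] [3.013e+01 4.000e-02 1.085e+02]
41.25 39.7 [0.1 1.4 6.3] [ 23.19   0.   103.82]
41.67 39.4 [-1.4  0.7  4.6] [ 1.686e+01 -3.000e-02  9.856e+01]
42.08 39.1 [-3.3 -0.1  1.9] [ 1.122e+01 -2.000e-02  9.273e+01]
42.5 39.3 [-4.6 -1.4  0.9] [ 6.320e+00 -1.000e-02  8.647e+01]
42.92 38.7 [-3.6 -1.6 -3. ] [ 2.110e+00 -1.000e-02  7.986e+01]
```

View pics/side11.png

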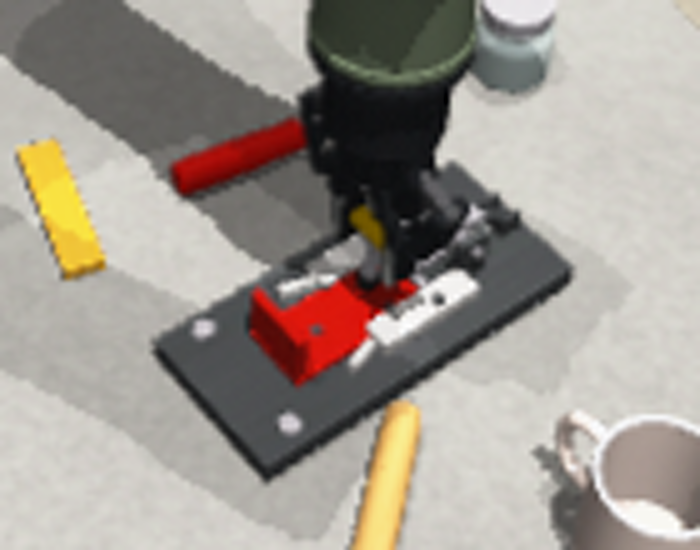

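```bash
python3 - <<'E'
from snap import *
for th in np.arange(.18,.02,-.015):
    x,z=bar(th); env.servo_line(J(x+.7,0.0,z-4.5),feed=12); o=st()
    if jf(o)[2]>1.5: print("rest",th); break
E
```

```text
43.25 39.4 [-4.7 -2.  -2.8] [ 1.35  0.   78.57]
43.5 39.6 [-4.1 -0.8 -1.7] [ 8.100e-01 -3.000e-02  7.755e+01]
43.75 39.0 [-5.2 -2.1 -2.9] [2.800e-01 2.000e-02 7.649e+01]
44.0 39.0 [-4.7 -1.6 -2.9] [-0.24 -0.   75.4 ]
44.25 39.3 [-4.9 -0.7 -3.1] [-7.500e-01 -3.000e-02  7.435e+01]
44.5 38.9 [-4.7 -2.  -4.1] [-1.230e+00 -2.000e-02  7.326e+01]
44.75 39.3 [-4.1 -1.6 -3.9] [-1.740e+00 -2.000e-02  7.216e+01]
45.0 39.3 [-5.2 -1.6 -4.4] [-2.19  0.   71.07]
45.25 39.4 [-4.3 -2.1 -3.6] [-2.650e+00 -1.000e-02  6.999e+01]
45.5 39.3 [-4.3 -2.2 -4.3] [-3.08 -0.   68.9 ]
45.75 39.1 [-6.  -0.3  4.8] [-3.250e+00 -5.000e-02  6.837e+01]
rest 0.02999999999999986
```

```bash
python3 - <<'E'
from snap import *
env.open(); o=st()
p=o["ee_pos"]; env.servo_line([p[0],p[1],240],feed=200)
env.servo_line([400,100,300],feed=300)
D=snap("12"); st()
d=env.get_image("top"); im=d["image"][:,:,::-1]
cv2.imwrite("pics/top12.png",cv2.resize(im[120:240,320:430],None,fx=5,fy=5,interpolation=cv2.INTER_CUBIC))
cv2.imwrite("pics/top12f.png",im)
E
```

```text
46.27 85.4 [-0.2 -0.7  0.5] [-3.430e+00  3.000e-02  6.774e+01]
49.17 85.6 [0.4 0.3 0. ] [-120.64  301.69  299.89]
```

View pics/side12.png

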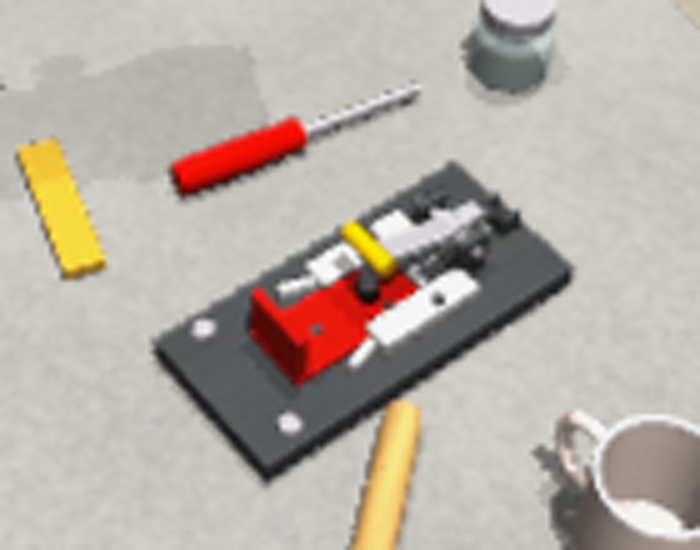

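View pics/top12.png

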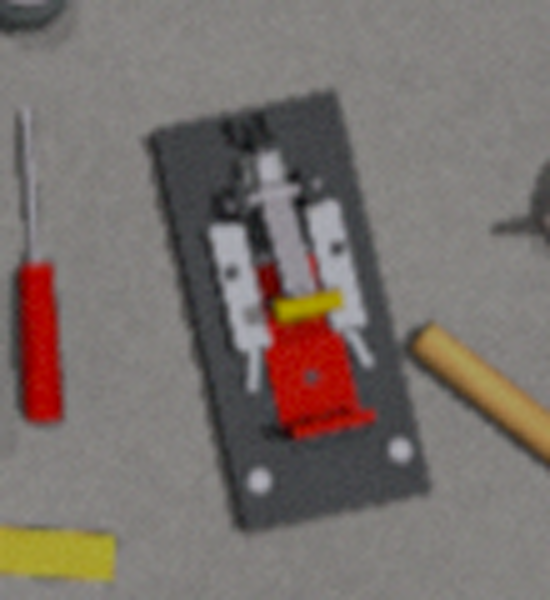

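View pics/top12f.png

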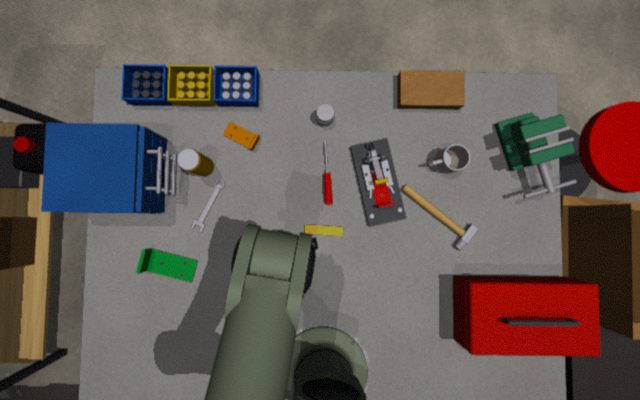

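```bash
python3 - <<'E'
from workcell import env
print(env.finish_job(), env.observe()["clock"])
E
```

```text
the job is handed in; nothing more can be done
the job is handed in; nothing more can be done
```

The smaller red bracket is clamped in the drilling jig. It is home against the hard face with the clip resting on its foot. I handed the job in soon after the last clock reading of 49.2 s, against the 72 s limit.

- **Clip up:** I pinched the yellow bar end to end and lifted it along its arc. Pictures after I let go show it staying up by itself.
- **Bracket in:** I gripped it by the flange, set it on the bed, and slid it under the lips in small steps. The stop registered at 7.4 N, and the highest push was about 8.4 N. After letting go, I pushed it again from behind at about 5 N. It met solid resistance within about 0.6 mm of the expected place, so it was home.
- **Clip down:** I lowered it in the grip all the way, at 12 mm/s for the last part. It touched the foot with an upward force of about 5 N on the tool, and then I let go.

**Last checks:**
- The final side and top pictures show the clip's rubber foot on the bracket. The flange stands where it was before clamping, by eye.
- The tools and mug look unmoved, and the tool reads no contact force. In the final top picture the arm hides the larger red bracket, so I could not check that one.
- I did not push-test the bracket again after clamping.

**Disagreements:**
- A fit leaving the jig's height free put it about 6 mm low. Feeling for the bed showed it at the stated 20 mm.
- The camera's jig position was about 1.5 mm off sideways. That put about 10 N of side force on the arm during the first part of the lift, until I corrected it.
- The clip touched at a bar height about 3 mm lower by the arm's reading than the stated 76 mm. I put this down to where the bar sat in the grip, since the pictures show the clip on the foot.

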